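Knock the housing pin home with a mallet from between the bins

ROBOT

A 6-joint arm with a two-finger parallel gripper is mounted at the origin on the work surface. World frame = base frame: x ahead of the robot, y to its left, z up, the work surface at z = 0. Lengths are in m, angles in degrees, forces in N, time in s.
With the tool pointing down it reaches from about 0.35 to 0.875 m from the base axis. Payload 4.2 kg.
Tool frame: the origin (TCP) lies at the centre of the arm's flange, where the gripper is bolted on; the fingertips stand 182 mm ahead of it and the grasp point (between the pads) lies 164 mm ahead of it (r.nose_length is the distance from the TCP to the fingertips, in m); z points along the fingers, y is the line along which they close (so a half turn about z gives the same grasp; the last joint's range is limited). The gripper opens to 87 mm and grips with 3 to 60 N. Pads are 19 mm wide; open, the fingers measure 117 mm over their backs; the gripper's body (75 mm by 190 mm) begins 51 mm behind the grasp point.
Start: joints at [85.52, 22.042, 0.453, 0, -68.411, -14.817], TCP at [0.207, 0.59, 0.405] pointing down, gripper open.
Joint ranges: [-179.83, 179.83], [-69.29, 118.12], [-61.27, 80.66], [-181.25, 117.63], [-171.15, -9.14], [-177.46, 177.46]. Speed limits (degrees/s): [159.86, 159.86, 180, 180, 180, 180].

INTERFACE

Orientations are given as a 3x3 rotation matrix whose columns are the frame's x, y, z axes.
In Python, from station import r, vision gives the robot as it stands. The module is installed in compiled form; this text tells all that it offers.
- The arm moves only by the shell command python3 -m creep 'ROWS'. ROWS is JSON, a list of rows, each a list of 7 numbers: the opening, from -1 (shut) to 1 (fully open), then the shift along the tool's x, y, z in mm, then the turn, a rotation vector about the tool's x, y, z in degrees. A call has 1 to 8 rows; each row is the pose to reach, as a shift and turn from the pose commanded when the call began, along the tool's axes at that moment; what a row does not reach only later rows make up. A row lasts 1/12 s, in which the tool goes at most 41.7 mm and 7.16 degrees, less where a joint would pass 70% of its speed; a pose out of reach is approached as far as the arm can. A call with a gripper value outside its range is refused whole. The fingers move at their own pace and stop on an object; the grip force is fixed at half the most. Time passes only in rows, so rows that repeat a pose let the fingers close. It gives the time, the measured TCP pose, the force, the opening and the grip force at its end, in the units of the state.
- r.sense(): the state, without advancing time (a new reading comes with each control period).
- vision.capture(name): name is "side" or "top" or "wrist"; returns (picture, depth): 420x560x3 uint8, red, green, blue; 420x560 float32, m along the optical axis (not along the pixel's ray), 0 where there is no reading.
- vision.camera_model(name): a dict with "vertical_fov" (degrees; the focal length in pixels is half the picture's height over the tangent of half this angle, whatever the lens; pixels are square), "cx", "cy" (the principal point, pixels), "extrinsics" (4x4, takes a point from camera to world coordinates); the wrist camera has in their place "mount" (4x4, takes a point from camera to tool coordinates, whose origin is the TCP and whose axes are the flange's). Camera axes: x right, y down, z forward; pixel columns grow to the right and rows downward; lengths in m; the calibration is good to about 2 mm. The wrist camera is an equidistant fisheye: a pixel r from the principal point sees the ray r / f radians off the axis. A picture is of the moment at which its call begins: read the wrist's pose just before it. camera_model takes no time and is no camera call.
- r.finish_job(): hands the job in; it is judged then, once.
Trained networks look in the newest picture that a camera, given by its name, has taken for a name from the list of things; names that differ only in an ending like _2 or _b are one class to them, and where a whole thing is asked for, a point or a joint stands for the part that bears it (a point fixed in the world has none). Each returns a list of dicts, best first, with "conf" (0 to 1); they miss things now and then, are a little off and sometimes report something else, mostly with a low value. They report only what shows in the picture. A call takes as long as a camera call.
- vision.find_in(camera, thing): "uv" ([column, row] in pixels, amid what is visible of it).
- vision.cut_out(camera, thing): "region" (420x560 bool, what is visible of it) and "uv" ([column, row] in pixels, amid what is visible of it).
The state is a dict: "time_s": time; "joints": joint angles; "joint_velocities": joint speeds; "effort": joint torques, N m; "tcp_pos": TCP position; "ee_rot": TCP orientation; "wrist_force": force on the tool from outside, world axes, zero at the start; "moment": the same for the moment, N m; "gripper_width": opening from 0.0 (shut) to 1.0 (fully open); "gripper_force": force on a finger pad.
Only numpy, scipy, OpenCV 4.12 (cv2) and the standard library are available. Lean on these libraries where they do the work, as an engineer would, in place of code of your own. Each camera call takes 0.05 s, during which the arm holds its last target. There are 200 camera calls.

TASK

Lift the mallet out from between the two parts bins by its head, stand it on the green mat and let go, then take it again by its handle. Holding it by the handle, knock the pin in the bearing housing fully home with the mallet's face only, in one or more brisk blows rather than a slow push. Finally stand the mallet back on its face on the mat and let go, leaving the other things on the bench where they are.

Things in the scene. Friction and masses are not known exactly. Their poses are not given: they have to be found in the camera images.
- mallet_head (a point): Centre of the mallet's head: an upright steel block with black rubber faces at top and bottom, 54 (x) x 50 (y) x 90 mm high. It stands stably on a face, this point 45 above the surface, the wooden handle level and leaving the head's middle along its -x. At the start the head stands on the bare bench; grip it across y near its top, above the handle, and lift straight up. Mallet 0.3 to 0.55 kg.
- mallet_handle (a point): Point on the handle's centre line, 100 mm along -x from the head's centre: a good place to grip it from above, fingers closing along y. The handle is a straight flat-sided bar 26 wide (y), 30 high (z), from 27 to 187 mm behind the head's centre and level with it. At the start it lies between the bins, where no finger fits beside it.
- rack: Pair of fixed blue parts bins, 85 high, with the mallet's handle in the 40 wide gap between them. The origin is on the bench where the middle of the mallet's head stands at the start; the bins reach from 50 to 226 along its -x and 95 to either side (y).
- mat: Green square mat, fixed, 150 x 150 x 4 thick; origin at the centre of its underside on the bench. The mallet stands well on it with the head's centre within 50 of the mat's centre.
- housing: Fixed aluminium bearing housing on a steel base 124 x 150 (x, y) x 10 mm; origin on the bench under the pin. Floor 30 above the bench. Walls 12 thick, 130 above the bench: one either side (inner faces 35 from the pin in y, from -48 to 48 in x) and one at +x (inner face 36 from the pin). Open on top and at its -x side, where the mallet's handle must come out along -x.
- pin_top (a point): Centre of the top of the steel pin, in the middle of the housing's floor: a disc head 30 dia and 8 thick on a 16 dia shank, 62 long in all, upright. It moves with the pin; fully home its top is 38 above the bench, the head flat on the floor; it starts 58 to 66 above the bench.
- pin (a joint): How far the pin is driven (m): 0 = fully up, 0.028 = fully home, starts at 0 to 0.008. A tight spring pin: it stays where it is left and moves down under about 12 N (plus some 12 N per m/s of speed); at home it stops dead and the force rises steeply. A blow is brisk if it moves the pin faster than 30 mm/s; the mallet may swivel in the grip, so more than one may be needed.
- squeeze_bottle: Bystander: white bottle, 60 dia x 150 high (mm); origin under its middle. Leave it where it is.
- jar: Bystander: amber jar, 60 dia x 75 high (mm); origin under its middle. Leave it where it is.
- tape: Bystander: grey ring lying flat (empty tape core), 90 dia x 22 high (mm); origin under its middle. Leave it where it is.
- carton: Bystander: brown cardboard box 100 x 70 x 60 high (mm); origin under its middle. Leave it where it is.
- driver: Bystander: screwdriver lying on the bench, about 200 long (mm); origin under its middle. Leave it where it is.
- mug: Bystander: white mug, 76 dia x 90 high (mm); origin under its middle. Leave it where it is.

How it is judged:
By the outcome, as a careful person would: the job done as asked, in the order asked, and still so for the second after the job is handed in, with the robot touching nothing.
It also fails if it takes over 61 s, if anything falls off the work surface, if the arm or the gripper's body presses on something with over 40 N, if the wrist force passes 120 N, or if a joint passes its speed limit or range.

## Working session

There is one attempt and no reset: what is moved stays moved. The work goes in short steps, Python scripts to look and compute and a shell command to move; the robot and the scene stay as the last step left them, time stands still between calls to the robot, and variables do not carry over. Pictures are saved under pics/ and viewed, at most 10 in all, crops included, and the job is handed in when it is done.

```bash
mkdir -p pics
cat > h.py <<'E'
import numpy as np, cv2
from station import r, vision
def cloud(name):
    s=r.sense(); img,d=vision.capture(name); m=vision.camera_model(name)
    f=210/np.tan(np.radians(m["vertical_fov"])/2)
    v,u=np.mgrid[0:420,0:560].astype(float)
    x=(u-m["cx"])/f; y=(v-m["cy"])/f
    if name=="wrist":
        rr=np.hypot(x,y)+1e-9; k=np.tan(np.minimum(rr,1.5))/rr; x,y=x*k,y*k
        T=np.eye(4); T[:3,:3]=s["ee_rot"]; T[:3,3]=s["tcp_pos"]; T=T@np.array(m["mount"])
    else: T=np.array(m["extrinsics"])
    P=np.stack([x*d,y*d,d],-1)@T[:3,:3].T+T[:3,3]; P[d==0]=np.nan
    return img,P
def save(n,img): cv2.imwrite("pics/"+n,img[:,:,::-1])
E
python3 - <<'E'
from h import *
np.set_printoptions(precision=4,suppress=True)
s=r.sense(); print(s)
for c in ["top","side"]:
    img,P=cloud(c); save(c+"0.png",img); np.save(c+"0.npy",P)
    for t in ["mallet_head","rack","mat","housing","pin","squeeze_bottle","jar","tape","carton","driver","mug"]:
        q=vision.cut_out(c,t)
        for o in q[:2]:
            p=P[o["region"]]; p=p[~np.isnan(p[:,0])]
            if len(p): print(c,t,round(o["conf"],2),np.round(o["uv"]),len(p),np.percentile(p,2,axis=0),np.median(p,axis=0),np.percentile(p,98,axis=0))
E
```

```text
{'time_s': 0.0, 'joints': array([ 85.52  ,  22.0912,   0.3795,  -0.03  , -68.4121, -14.816 ]), 'joint_velocities': array([-0.0292, -0.0075,  0.0168, -0.0148, -0.0699,  0.0802]), 'effort': array([ -0.0001, -39.0663,  18.7411,   4.2199,   0.0111,  -0.0002]), 'tcp_pos': array([0.2064, 0.5897, 0.4037]), 'ee_rot': array([[ 0.9438, -0.3306, -0.0007],
       [-0.3306, -0.9438, -0.0021],
       [ 0.0001,  0.0022, -1.    ]]), 'wrist_force': array([ 0.6257,  0.2781, -0.8405]), 'moment': array([-0.0033, -0.0161,  0.0119]), 'gripper_force': 0.0, 'gripper_width': 1.003790057812472}
top mallet_head 0.88 [355. 211.] 710 [ 0.4484 -0.2914  0.0061] [ 0.5848 -0.2693  0.0611] [ 0.6538 -0.2372  0.0955]
top housing 0.71 [205. 206.] 1474 [0.5572 0.1925 0.0021] [0.6193 0.263  0.0327] [0.6802 0.3384 0.1343]
top pin 0.63 [204. 203.] 67 [0.6085 0.2527 0.0273] [0.6222 0.2667 0.0584] [0.6379 0.2853 0.0661]
top pin 0.24 [292. 162.] 239 [ 0.7398 -0.0777  0.0293] [ 0.7625 -0.0505  0.0711] [ 0.7901 -0.0259  0.0814]
top squeeze_bottle 0.81 [263. 162.] 293 [0.7224 0.0292 0.0134] [0.7411 0.0543 0.1009] [0.7735 0.0836 0
[... 1020 characters left out ...]
-0.0014] [ 0.5736 -0.0167  0.0037] [0.6453 0.0594 0.0084]
side housing 0.95 [253. 179.] 1670 [0.5637 0.1868 0.0045] [0.6199 0.227  0.0695] [0.684  0.3076 0.1307]
side squeeze_bottle 0.96 [302. 204.] 626 [0.7233 0.0232 0.0026] [0.7461 0.0366 0.0761] [0.7766 0.0647 0.149 ]
side tape 0.7 [329. 269.] 349 [ 0.7172 -0.2228  0.002 ] [ 0.7585 -0.1885  0.0174] [ 0.7967 -0.1385  0.0249]
side carton 0.6 [243. 148.] 263 [0.5753 0.4382 0.0206] [0.6168 0.4655 0.0586] [0.6708 0.5124 0.0639]
side driver 0.58 [278. 352.] 503 [ 0.4333 -0.4889  0.0047] [ 0.5599 -0.471   0.0202] [ 0.613  -0.4313  0.0279]
side mug 0.77 [318. 326.] 1360 [ 0.6091 -0.4732  0.0038] [ 0.6515 -0.4463  0.0551] [ 0.6891 -0.3913  0.0909]
```

Run:
```python
from h import *
np.set_printoptions(precision=4,suppress=True)
T=np.load("top0.npy"); S=np.load("side0.npy")
def box(P,lo,hi,z0,z1,n):
    p=P.reshape(-1,3); p=p[np.isfinite(p[:,0])]
    m=(p[:,0]>lo[0])&(p[:,0]<hi[0])&(p[:,1]>lo[1])&(p[:,1]<hi[1])&(p[:,2]>z0)&(p[:,2]<z1)
    q=p[m]
    if len(q)>5:
        print(n,len(q),"z",np.median(q[:,2]),"rect",cv2.minAreaRect((q[:,:2]*1000).astype(np.float32)))
for n,P in (("top",T),("side",S)):
    box(P,(.59,-.31),(.68,-.22),.084,.1,n+" headtop")
    box(P,(.38,-.40),(.60,-.14),.075,.092,n+" bins")
    box(P,(.48,-.11),(.67,.09),.0025,.012,n+" mat")
    box(P,(.53,.15),(.72,.36),.12,.14,n+" walls")
    box(P,(.53,.15),(.72,.36),.006,.014,n+" base")
    box(P,(.605,.245),(.645,.29),.05,.07,n+" pin")
i=cv2.imread("pics/top0.png"); j=cv2.imread("pics/side0.png")
cv2.imwrite("pics/a.png",cv2.resize(i[110:290,100:460],None,fx=2.2,fy=2.2,interpolation=cv2.INTER_CUBIC))
cv2.imwrite("pics/b.png",j)
```

```text
top headtop 190 z 0.08888592606693968 rect ((629.1288452148438, -263.1372985839844), (53.9263916015625, 50.55278778076172), 6.910196304321289)
top bins 515 z 0.0830314528584204 rect ((504.21844482421875, -277.12188720703125), (196.5801544189453, 191.44155883789062), 5.853600978851318)
top mat 1217 z 0.00556617990385333 rect ((575.2747802734375, -11.538597106933594), (197.75328063964844, 188.92666625976562), 89.25591278076172)
top walls 290 z 0.12854080661227218 rect ((622.2113037109375, 265.2638244628906), (96.43639373779297, 95.26883697509766), 16.49406623840332)
top base 371 z 0.00908790531671455 rect ((624.547607421875, 254.4686279296875), (208.97216796875, 186.07345581054688), 88.96672058105469)
top pin 56 z 0.0602740134070624 rect ((621.91748046875, 265.1705017089844), (27.02882957458496, 26.2922306060791), 65.11940002441406)
side headtop 280 z 0.08950187798222015 rect ((628.7031860351562, -264.3186950683594), (54.52051544189453, 54.28510284423828), 5.525289535522461)
side bins 1234 z 0.08257124136901495 rect ((494.70037841796875, -279.71795654296875), (176.96749877929688, 199.802734375), 5.814431190490723)
side mat 1083 z 0.004474289165698142 rect ((575.0862426757812, -10.357589721679688), (196.94122314453125, 189.02574157714844), 88.99872589111328)
side walls 251 z 0.12758722493558972 rect ((622.0020751953125, 261.336669921875), (100.94493865966797, 107.03904724121094), 19.750221252441406)
side base 244 z 0.009868899091937888 rect ((623.9823608398438, 249.2769775390625), (192.64036560058594, 167.54583740234375), 10.20543384552002)
```

View pics/a.png

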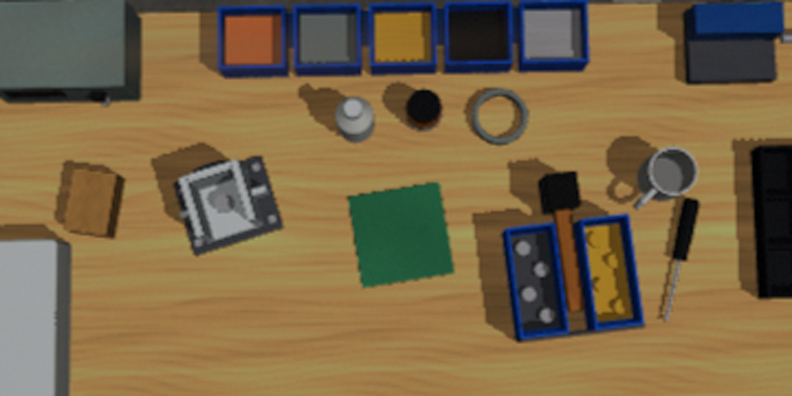

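View pics/side0.png

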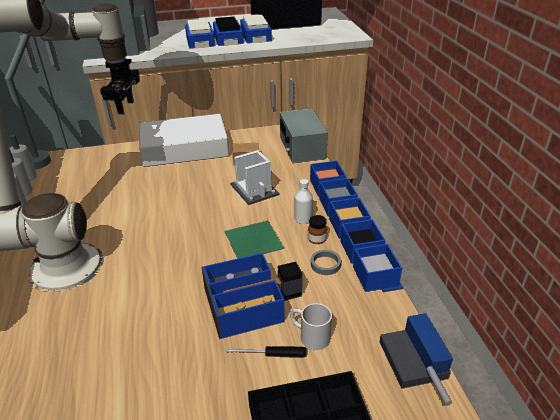

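The top view shows the mallet head at crop (560,190) with its handle between the bins, yaw about +6.5°. The mat is at (400,235), yaw about +8°. The housing is at (230,205), yaw about +16.5°, with its opening toward -x. The side view agrees. Next I'll work out the first move.

```bash
cat >> h.py <<'E'
from scipy.spatial.transform import Rotation as R
def go(x,y,zg,yaw,pitch=0,nose=.164,cmd=None):
    "tool shift/turn so that the grasp point is at x,y,zg, tool x at yaw; pitch: tool turn about its own y"
    s=r.sense(); p=s["tcp_pos"]; A=s["ee_rot"]
    B=R.from_euler("z",yaw,degrees=True).as_matrix()@np.diag([1.,-1,-1])@R.from_euler("y",pitch,degrees=True).as_matrix()
    t=np.array([x,y,zg])-nose*B[:,2]
    d=A.T@(t-p)*1000; w=R.from_matrix(A.T@B).as_rotvec(degrees=True)
    print("shift",d.round(1),"turn",w.round(2),"rows",np.linalg.norm(d)/41.7,np.linalg.norm(w)/7.16)
E
python3 - <<'E'
from h import *
T=np.load("top0.npy"); i=cv2.imread("pics/top0.png").astype(int)
g=(i[:,:,1]>1.4*i[:,:,2])&(i[:,:,1]>1.15*i[:,:,0])&np.isfinite(T[:,:,0])
p=T[g]; p=p[(abs(p[:,0]-.575)<.12)&(abs(p[:,1]+.01)<.12)]
print(len(p),cv2.minAreaRect((p[:,:2]*1000).astype(np.float32)),p.mean(0))
go(.625,-.263,.22,6.5)
E
```

```text
1714 ((572.8530883789062, -10.550308227539062), (148.0845184326172, 147.80718994140625), 8.258077621459961) [ 0.57242275 -0.01089426  0.00288398]
shift [676.8 666.7  20.8] turn [  0.    0.  -25.8] rows 22.78764239772334 3.6028608928940424
```

```bash
python3 -m creep '[[1,20,20,0,0,0,-4],[1,48,47,0,0,0,-10],[1,77,75,0,0,0,-17],[1,106,103,0,0,0,-24],[1,135,132,0,0,0,-25.8],[1,163,160,0,0,0,-25.8],[1,192,188,0,0,0,-25.8],[1,220,217,0,0,0,-25.8]]'; python3 -c "
from h import *
go(.625,-.263,.22,6.5)"
```

```text
time_s: 1.87
tcp_pos: [0.3429, 0.3105, 0.4051]
ee_rot: [[0.993, 0.114, 0.001], [0.114, -0.993, 0.001], [0.001, -0.001, -1.0]]
wrist_force: [0.7, 0.5, 0.8]
gripper_width: 0.999
gripper_force: 0.0
shift [215.  601.9  20.9] turn [-0.04 -0.04  0.04] rows 15.335813717847728 0.009528198153396023
```

```bash
python3 -m creep '[[1,13,37,0,0,0,0],[1,26,75,0,0,0,0],[1,40,112,0,0,0,0],[1,53,150,0,0,0,0],[1,67,188,0,0,0,0],[1,80,225,0,0,0,0],[1,94,262,0,0,0,0],[1,107,300,0,0,0,0]]'; python3 -m creep '[[1,13,37,0,0,0,0],[1,26,75,0,0,0,0],[1,40,112,0,0,0,0],[1,53,150,0,0,0,0],[1,67,188,0,0,0,0],[1,80,225,0,0,0,0],[1,94,262,0,0,0,0],[1,106,299,5,0,0,0]]'
python3 - <<'E'
from h import *
s=r.sense(); print(s["tcp_pos"])
img,P=cloud("wrist"); save("w1.png",img); np.save("w1.npy",P)
p=P.reshape(-1,3); p=p[np.isfinite(p[:,0])]
def rect(m,n): q=p[m]; print(n,len(q),np.median(q,0),cv2.minAreaRect((q[:,:2]*1000).astype(np.float32)) if len(q)>5 else "")
rect((abs(p[:,0]-.629)<.045)&(abs(p[:,1]+.263)<.045)&(p[:,2]>.084)&(p[:,2]<.097),"head")
for t in ["mallet_head","mallet_handle","rack"]:
    for o in vision.cut_out("wrist",t)[:2]:
        q=P[o["region"]]; q=q[np.isfinite(q[:,0])]; print(t,o["conf"],o["uv"],np.median(q,0),cv2.minAreaRect((q[:,:2]*1000).astype(np.float32)))
E
```

```text
time_s: 2.53
tcp_pos: [0.4832, 0.0245, 0.4052]
ee_rot: [[0.994, 0.114, 0.001], [0.114, -0.994, 0.0], [0.001, -0.0, -1.0]]
wrist_force: [1.1, 0.4, 0.8]
gripper_width: 0.999
gripper_force: 0.0
time_s: 3.2
tcp_pos: [0.6228, -0.2608, 0.4007]
ee_rot: [[0.994, 0.113, 0.002], [0.113, -0.994, -0.001], [0.002, 0.001, -1.0]]
wrist_force: [1.1, 0.2, 1.2]
gripper_width: 0.999
gripper_force: 0.0
[ 0.6227769  -0.26075011  0.40073945]
head 3170 [ 0.63184371 -0.26297744  0.08994429] ((619.7947387695312, -271.4381103515625), (78.5839614868164, 64.91261291503906), 6.421210765838623)
mallet_head 0.73 [279.9, 204.7] [ 0.61951082 -0.26753346  0.08911225] ((557.5465698242188, -270.9741516113281), (202.7789306640625, 49.904510498046875), 6.308579444885254)
mallet_handle 0.57 [280.5, 205.6] [ 0.61951153 -0.26762075  0.08910803] ((557.568603515625, -272.73974609375), (203.24508666992188, 54.12925720214844), 6.105905055999756)
```

View pics/w1.png

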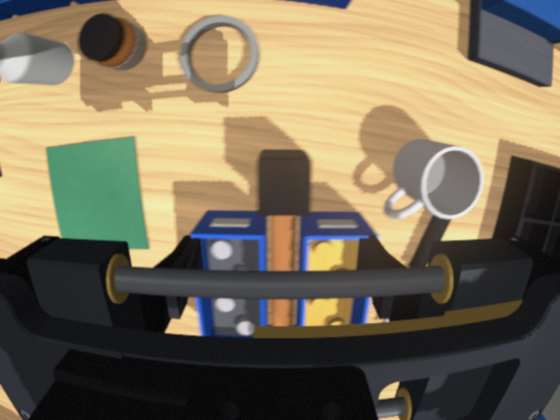

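The wrist view shows the dark head at about (285,180), centred between the bins, with the handle running down the gap. Yaw is about 6.4° and the fingers are aligned with it.

```bash
python3 -c "
from h import *
go(.630,-.2633,.080,6.4)"
```

```text
shift [  7.9   4.5 154.4] turn [-0.05  0.11 -0.01] rows 3.7081578569649287 0.017349346769757662
```

```bash
python3 -m creep '[[1,3,2,20,0,0,0],[1,6,4,52,0,0,0],[1,8,4.5,84,0,0,0],[1,8,4.5,110,0,0,0],[1,8,4.5,130,0,0,0],[1,8,4.5,145,0,0,0],[1,8,4.5,154,0,0,0],[1,8,4.5,154,0,0,0]]'; python3 -m creep '[[-1,0,0,0,0,0,0],[-1,0,0,0,0,0,0],[-1,0,0,0,0,0,0],[-1,0,0,0,0,0,0],[-1,0,0,0,0,0,0],[-1,0,0,0,0,0,0],[-1,0,0,0,0,0,0]]'
```

```text
time_s: 4.07
tcp_pos: [0.6298, -0.2608, 0.2442]
ee_rot: [[0.993, 0.115, -0.003], [0.115, -0.993, 0.001], [-0.003, -0.001, -1.0]]
wrist_force: [-0.8, -0.6, 0.8]
gripper_width: 0.999
gripper_force: 0.0
time_s: 4.65
tcp_pos: [0.6304, -0.2623, 0.2461]
ee_rot: [[0.994, 0.113, 0.0], [0.113, -0.994, -0.0], [0.0, 0.0, -1.0]]
wrist_force: [-1.2, 0.4, 1.2]
gripper_width: 0.575
gripper_force: 30.0
```

```bash
python3 -m creep '[[-1,0,0,-6,0,0,0],[-1,0,0,-18,0,0,0],[-1,0,0,-34,0,0,0],[-1,0,0,-52,0,0,0],[-1,0,0,-72,0,0,0],[-1,0,0,-92,0,0,0],[-1,0,0,-110,0,0,0],[-1,0,0,-120,0,0,0]]'
python3 - <<'E'
from h import *
img,P=cloud("side"); save("s1.png",img[150:360,150:400])
go(.5787,-.0106,.21,8.3)
E
```

```text
time_s: 5.32
tcp_pos: [0.6304, -0.2623, 0.3687]
ee_rot: [[0.994, 0.113, 0.003], [0.113, -0.994, -0.001], [0.003, 0.001, -1.0]]
wrist_force: [0.4, 0.3, -4.3]
gripper_width: 0.574
gripper_force: 30.0
shift [ -23.  -256.1   -4.6] turn [ 0.15 -0.32 -1.78] rows 6.1673637466396825 0.2532543685969026
```

View pics/s1.png

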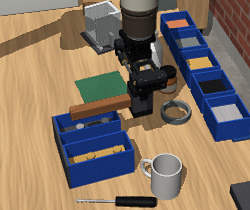

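```bash
python3 -m creep '[[-1,-3,-18,0,0,0,0],[-1,-7,-52,0,0,0,-0.5],[-1,-12,-90,0,0,0,-1],[-1,-17,-128,0,0,0,-1.5],[-1,-21,-166,0,0,0,-1.8],[-1,-25,-204,0,0,0,-1.8],[-1,-28,-236,0,0,0,-1.8],[-1,-29,-256,0,0,0,-1.8]]'; python3 -m creep '[[-1,0,0,8,0,0,0],[-1,0,0,26,0,0,0],[-1,0,0,50,0,0,0],[-1,0,0,74,0,0,0],[-1,0,0,90,0,0,0],[-1,0,0,98,0,0,0],[-1,0,0,104,0,0,0],[-1,0,0,108,0,0,0]]';python3 -c "
from h import *
go(.5727,-.0106,.084,8.3)"
```

```text
time_s: 6.03
tcp_pos: [0.5711, -0.0085, 0.3649]
ee_rot: [[0.989, 0.146, -0.002], [0.146, -0.989, 0.001], [-0.002, -0.001, -1.0]]
wrist_force: [1.3, -1.4, -4.6]
gripper_width: 0.573
gripper_force: 30.0
time_s: 6.7
tcp_pos: [0.5728, -0.0114, 0.2572]
ee_rot: [[0.99, 0.144, -0.0], [0.144, -0.99, -0.0], [-0.0, 0.0, -1.0]]
wrist_force: [0.1, -0.1, -4.6]
gripper_width: 0.572
gripper_force: 30.0
shift [ 0.1 -0.8  9.2] turn [ 0.02  0.02 -0.01] rows 0.22132318310039548 0.00397795712592894
```

```bash
python3 -m creep '[[-1,0,0,2,0,0,0],[-1,0,0,4,0,0,0],[-1,0,0,5.5,0,0,0],[-1,0,0,6.5,0,0,0],[-1,0,0,7.3,0,0,0],[-1,0,0,7.3,0,0,0],[-1,0,0,7.3,0,0,0]]'
```

```text
time_s: 7.28
tcp_pos: [0.5726, -0.0111, 0.2507]
ee_rot: [[0.99, 0.144, 0.0], [0.144, -0.99, 0.0], [0.0, -0.0, -1.0]]
wrist_force: [-0.1, 0.6, -4.6]
gripper_width: 0.573
gripper_force: 30.0
```

```bash
python3 -m creep '[[-1,0,0,0.5,0,0,0],[-1,0,0,1,0,0,0],[-1,0,0,1.5,0,0,0],[-1,0,0,1.5,0,0,0]]'
```

```text
time_s: 7.62
tcp_pos: [0.5727, -0.0111, 0.2501]
ee_rot: [[0.989, 0.145, 0.001], [0.145, -0.989, -0.0], [0.001, 0.0, -1.0]]
wrist_force: [-2.0, 0.9, 4.0]
gripper_width: 0.571
gripper_force: 30.0
```

```bash
python3 -m creep '[[1,0,0,0,0,0,0],[1,0,0,0,0,0,0],[1,0,0,0,0,0,0],[1,0,0,0,0,0,0],[1,0,0,0,0,0,0],[1,0,0,0,0,0,0]]'; python3 -m creep '[[1,0,0,-6,0,0,0],[1,0,0,-20,0,0,0],[1,0,0,-44,0,0,0],[1,0,0,-72,0,0,0],[1,0,0,-100,0,0,0],[1,-25,0,-110,0,0,0],[1,-60,0,-110,0,0,0],[1,-100,0,-110,0,0,0]]'; python3 -m creep '[[1,-40,0,0,0,0,0],[1,-40,0,0,0,0,0]]';  python3 - <<'E'
from h import *
print(r.sense()["tcp_pos"])
for c in ["wrist","top"]:
    img,P=cloud(c)
    if c=="wrist": save("w2.png",img)
    p=P.reshape(-1,3); p=p[np.isfinite(p[:,0])]
    q=p[(abs(p[:,0]-.5727)<.05)&(abs(p[:,1]+.0106)<.06)&(p[:,2]>.086)&(p[:,2]<.103)]
    if len(q)>5: print(c,"head",len(q),np.median(q,0),cv2.minAreaRect((q[:,:2]*1000).astype(np.float32)))
    q=p[(p[:,0]>.39)&(p[:,0]<.535)&(abs(p[:,1]+.025)<.06)&(p[:,2]>.055)&(p[:,2]<.072)]
    if len(q)>5: print(c,"handle",len(q),np.median(q,0),cv2.minAreaRect((q[:,:2]*1000).astype(np.float32)))
E
```

```text
time_s: 8.12
tcp_pos: [0.5726, -0.0112, 0.2489]
ee_rot: [[0.99, 0.144, 0.0], [0.144, -0.99, -0.0], [0.0, 0.0, -1.0]]
wrist_force: [0.3, 1.0, 0.6]
gripper_width: 0.932
gripper_force: 0.0
time_s: 8.78
tcp_pos: [0.4735, -0.0255, 0.36]
ee_rot: [[0.99, 0.144, 0.003], [0.144, -0.99, 0.001], [0.003, -0.0, -1.0]]
wrist_force: [-0.3, 1.0, -0.2]
gripper_width: 1.002
gripper_force: 0.0
time_s: 8.95
tcp_pos: [0.4267, -0.0332, 0.3581]
ee_rot: [[0.99, 0.143, -0.007], [0.143, -0.99, 0.0], [-0.007, -0.001, -1.0]]
wrist_force: [-0.4, 0.3, -0.9]
gripper_width: 0.998
gripper_force: 0.0
[ 0.42666924 -0.03315451  0.35805557]
wrist head 3522 [ 0.56582267 -0.01251285  0.09395743] ((567.0653076171875, -12.428956985473633), (42.720157623291016, 50.57365417480469), 8.450227737426758)
wrist handle 5003 [ 0.46669431 -0.02679435  0.06387169] ((462.7689208984375, -27.244220733642578), (147.9921112060547, 26.468923568725586), 7.978034496307373)
top head 228 [ 0.57220593 -0.01207247  0.09228236] ((571.9737548828125, -12.32657241821289), (54.198665618896484, 49.49003982543945), 8.449048042297363)
top handle 103 [ 0.50982771 -0.0208323   0.0642154 ] ((509.42608642578125, -20.818580627441406), (51.818660736083984, 25.70945930480957), 7.05748987197876)
```

View pics/w2.png

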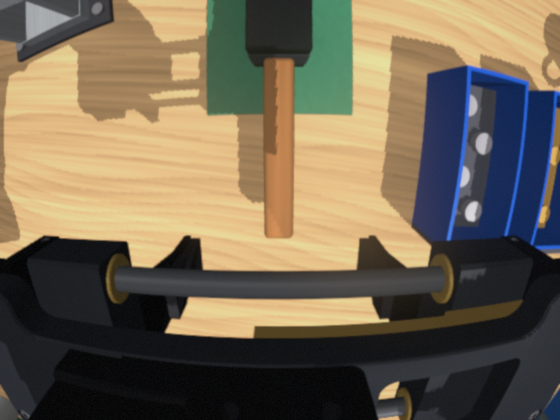

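The mallet stands on the mat, head at about (280,30) in the wrist view. The handle runs straight down to (279,235) and is clear on both sides. Next is the handle grip, 90 mm behind the head.

```bash
python3 -c "
from h import *
print(np.round(vision.camera_model('wrist')['mount'],3))
go(.4831,-.0252,.049,8.3)"
```

```text
[[-0.    -0.963 -0.27   0.074]
 [ 1.    -0.     0.     0.   ]
 [-0.    -0.27   0.963  0.02 ]
 [ 0.     0.     0.     1.   ]]
shift [ 50.5   0.8 147.1] turn [ 0.   -0.12  0.03] rows 3.7290841457013952 0.016858586845831504
```

```bash
python3 -m creep '[[1,15,0,10,0,0,0],[1,35,0.5,40,0,0,0],[1,46,1,70,0,0,0],[1,50.5,1,98,0,0,0],[1,50.5,1,122,0,0,0],[1,50.5,1,138,0,0,0],[1,50.5,1,146,0,0,0],[1,50.5,1,147,0,0,0]]'; python3 -m creep '[[1,0,0,0,0,0,0],[-1,0,0,0,0,0,0],[-1,0,0,0,0,0,0],[-1,0,0,0,0,0,0],[-1,0,0,0,0,0,0],[-1,0,0,0,0,0,0],[-1,0,0,0,0,0,0],[-1,0,0,0,0,0,0]]'
```

```text
time_s: 9.72
tcp_pos: [0.4849, -0.0249, 0.2103]
ee_rot: [[0.99, 0.144, -0.003], [0.144, -0.99, -0.001], [-0.003, 0.001, -1.0]]
wrist_force: [-0.8, -0.4, 0.3]
gripper_width: 1.001
gripper_force: 0.0
time_s: 10.38
tcp_pos: [0.4841, -0.0251, 0.2122]
ee_rot: [[0.99, 0.144, 0.0], [0.144, -0.99, 0.0], [0.0, -0.0, -1.0]]
wrist_force: [-0.5, 0.9, 0.1]
gripper_width: 0.556
gripper_force: 0.0
```

```bash
python3 -m creep '[[-1,0,0,0,0,0,0],[-1,0,0,0,0,0,0],[-1,0,0,-1,0,0,0],[-1,0,0,-3,0,0,0],[-1,0,0,-6,0,0,0],[-1,0,0,-10,0,0,0],[-1,0,0,-10,0,0,0]]'
python3 - <<'E'
from h import *
s=r.sense(); print(s["tcp_pos"],s["moment"])
for c in ["wrist","top","side"]:
    img,P=cloud(c); save(c+"3.png",img)
    p=P.reshape(-1,3); p=p[np.isfinite(p[:,0])]
    q=p[(abs(p[:,0]-.5727)<.035)&(abs(p[:,1]+.0106)<.035)&(p[:,2]>.085)&(p[:,2]<.12)]
    if len(q)>5: print(c,"head",len(q),np.median(q,0),cv2.minAreaRect((q[:,:2]*1000).astype(np.float32)),"slope",np.linalg.lstsq(np.c_[q[:,:2]-q[:,:2].mean(0),np.ones(len(q))],q[:,2],rcond=None)[0])
E
```

```text
time_s: 10.97
tcp_pos: [0.4838, -0.0252, 0.2222]
ee_rot: [[0.99, 0.144, -0.001], [0.144, -0.99, -0.0], [-0.001, 0.0, -1.0]]
wrist_force: [-0.5, -0.3, -3.9]
gripper_width: 0.294
gripper_force: 30.0
[ 0.48384749 -0.02515879  0.22219939] [-0.08906455  0.38166992  0.03493259]
wrist head 20612 [ 0.57197897 -0.01260358  0.09612323] ((573.6295166015625, -12.387805938720703), (49.157081604003906, 50.47984313964844), 8.351033210754395) slope [-0.07045332 -0.0108302   0.09606596]
top head 232 [ 0.57408598 -0.01213225  0.09435446] ((574.5938720703125, -12.980899810791016), (54.70553970336914, 49.34374237060547), 8.435868263244629) slope [-0.05521164 -0.03343621  0.09465308]
side head 227 [ 0.57272417 -0.02111201  0.09426725] ((573.7723388671875, -15.43362045288086), (54.49391174316406, 59.45783996582031), 7.92083215713501) slope [-0.03563059  0.06724193  0.09380938]
```

```bash
python3 -m creep '[[-1,0,0,-3,0,0,0],[-1,0,0,-8,0,0,0],[-1,0,0,-16,0,0,0],[-1,0,0,-26,0,0,0],[-1,0,0,-36,0,0,0],[-1,0,0,-40,0,0,0],[-1,0,0,-40,0,0,0],[-1,0,0,-40,0,0,0]]'
cat >> h.py <<'E'
def headfit():
    "droop of the mallet in the tool frame, from the wrist view"
    s=r.sense(); img,P=cloud("wrist"); A=s["ee_rot"]; L=(P-s["tcp_pos"])@A*1000
    q=L.reshape(-1,3); q=q[np.isfinite(q[:,0])]
    q=q[(q[:,0]>68)&(q[:,0]<114)&(abs(q[:,1])<18)&(q[:,2]>60)&(q[:,2]<200)]
    if len(q)<50: print("no head"); return img,P
    q=q[abs(q[:,2]-np.median(q[:,2]))<12]
    c=np.linalg.lstsq(np.c_[q[:,0]-90,q[:,1],np.ones(len(q))],q[:,2],rcond=None)[0]
    print("t",s["time_s"],"tcp",s["tcp_pos"].round(4),"F",s["wrist_force"].round(1),"M",s["moment"].round(2),"n",len(q),"top at x=90: tool z",c[2].round(1),"tilt about tool y deg",np.degrees(np.arctan(c[0])).round(1),"x roll",np.degrees(np.arctan(c[1])).round(1))
    return img,P
E
python3 - <<'E'
from h import *
headfit()
E
```

```text
time_s: 11.78
tcp_pos: [0.4841, -0.0251, 0.2623]
ee_rot: [[0.99, 0.144, 0.001], [0.144, -0.99, 0.0], [0.001, -0.0, -1.0]]
wrist_force: [-0.6, 0.0, -1.1]
gripper_width: 0.296
gripper_force: 30.0
t 11.7833 tcp [ 0.4841 -0.0251  0.2623] F [-0.6  0.  -1.1] M [0.05 0.33 0.04] n 7946 top at x=90: tool z 162.5 tilt about tool y deg 12.0 x roll -0.0
```

Run:
```python
from h import *
i,P=cloud("wrist"); j,_=cloud("side"); print(r.sense()["wrist_force"])
k=cv2.resize(j[170:310,180:360],None,fx=3,fy=3); k=k[:420]
save("c4.png",cv2.resize(np.hstack([i,k]),None,fx=.72,fy=.72))
```

```text
[-1.7217436   0.55122925  2.23780484]
```

View pics/c4.png

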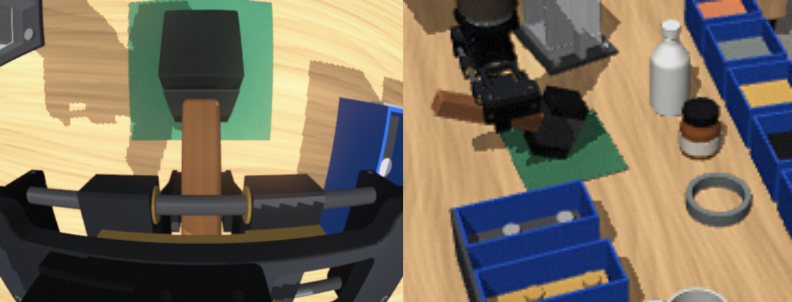

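The mallet has swivelled about 25° in the grip, so its head still touches the mat at wrist-view (200,50). The pads can't hold that lever arm. I'll lower it flat again, let go, and regrip closer to the head.

```bash
python3 -m creep '[[-1,0,0,6,0,0,0],[-1,0,0,14,0,0,0],[-1,0,0,22,0,0,0],[-1,0,0,30,0,0,0],[-1,0,0,38,0,0,0],[-1,0,0,44,0,0,0],[-1,0,0,49,0,0,0],[-1,0,0,50,0,0,0]]'; python3 -c "
from h import *
headfit()"; python3 -m creep '[[1,0,0,0,0,0,0],[1,0,0,0,0,0,0],[1,0,0,0,0,0,0],[1,0,0,0,0,0,0],[1,0,0,0,0,0,0],[1,0,0,0,0,0,0],[1,0,0,0,0,0,0]]';python3 - <<'E'
from h import *
img,P=headfit()
p=P.reshape(-1,3); p=p[np.isfinite(p[:,0])]
q=p[(abs(p[:,0]-.5727)<.05)&(abs(p[:,1]+.0106)<.05)&(p[:,2]>.086)&(p[:,2]<.103)]
print(np.percentile(q,[1,99],axis=0),cv2.minAreaRect((q[:,:2]*1000).astype(np.float32)))
E
```

```text
time_s: 12.6
tcp_pos: [0.4827, -0.0256, 0.2114]
ee_rot: [[0.99, 0.144, -0.006], [0.144, -0.99, -0.002], [-0.006, 0.001, -1.0]]
wrist_force: [-9.2, -0.7, 11.3]
gripper_width: 0.296
gripper_force: 30.0
t 12.6 tcp [ 0.4827 -0.0256  0.2114] F [-9.2 -0.7 11.3] M [-0.03  2.23  0.02] n 16475 top at x=90: tool z 115.9 tilt about tool y deg -2.2 x roll 0.0
time_s: 13.23
tcp_pos: [0.4843, -0.025, 0.212]
ee_rot: [[0.99, 0.144, 0.0], [0.144, -0.99, 0.0], [0.0, -0.0, -1.0]]
wrist_force: [-0.7, -0.0, -0.6]
gripper_width: 0.742
gripper_force: 0.0
t 13.2333 tcp [ 0.4843 -0.025   0.212 ] F [-0.7 -0.  -0.6] M [-0.06 -0.01  0.03] n 16120 top at x=90: tool z 117.9 tilt about tool y deg 0.1 x roll -0.0
[[ 0.54143317 -0.03892688  0.09238951]
 [ 0.59469724  0.0116254   0.09558918]] ((557.1903076171875, -21.16973114013672), (78.03523254394531, 62.112144470214844), 8.539968490600586)
```

Run:
```python
from h import *
s=r.sense(); img,P=cloud("wrist"); L=((P-s["tcp_pos"])@s["ee_rot"]*1000).reshape(-1,3); L=L[np.isfinite(L[:,0])]
q=L[(abs(L[:,1])<20)&(abs(L[:,2]-118)<3)&(L[:,0]>50)]; print(np.percentile(q[:,0],[0,.5,99.5,100]))
q=L[(abs(L[:,0]-90)<20)&(abs(L[:,2]-118)<3)&(abs(L[:,1])<40)]; print(np.percentile(q[:,1],[0,.5,99.5,100]))
img,P=cloud("top"); L=((P-s["tcp_pos"])@s["ee_rot"]*1000).reshape(-1,3); L=L[np.isfinite(L[:,0])]
q=L[(abs(L[:,1])<40)&(abs(L[:,2]-118)<6)&(L[:,0]>50)&(L[:,0]<140)]; print(len(q),q.min(0),q.max(0))
```

```text
[ 58.09193108  58.55082145 110.21869441 111.31800003]
[-24.45001617 -23.63326929  25.20988994  26.05719762]
173 [ 57.79638512 -23.48290837 112.11240151] [110.74853441  25.92160733 123.99055363]
```

```bash
python3 -m creep '[[1,3,0.5,-1,0,0,0],[1,8,0.8,-2,0,0,0],[1,14,0.8,-3,0,0,0],[1,20,0.8,-4,0,0,0],[1,20.5,0.8,-4,0,0,0],[1,20.5,0.8,-4,0,0,0],[-1,20.5,0.8,-4,0,0,0],[-1,20.5,0.8,-4,0,0,0]]';  python3 -m creep '[[-1,0,0,0,0,0,0],[-1,0,0,0,0,0,0],[-1,0,0,0,0,0,0],[-1,0,0,0,0,0,0],[-1,0,0,0,0,0,0],[-1,0,0,0,0,0,0],[-1,0,0,0,0,0,0],[-1,0,0,0,0,0,0]]'; python3 -m creep '[[-1,0,0,-0.5,0,0,0],[-1,0,0,-1.5,0,0,0],[-1,0,0,-3,0,0,0],[-1,0,0,-5,0,0,0],[-1,0,0,-7.5,0,0,0],[-1,0,0,-10,0,0,0],[-1,0,0,-12,0,0,0],[-1,0,0,-12,0,0,0]]'; sed -i 's/def headfit():/def headfit(d=84):/; s/q\[:,0\]>68)&(q\[:,0\]<114)/q[:,0]>d-20)\&(q[:,0]<d+20)/; s/q\[:,0\]-90,q/q[:,0]-d,q/; s/top at x=90/top at x=d/' h.py;  python3 -c "
from h import *
headfit(64)"
```

```text
time_s: 14.05
tcp_pos: [0.5043, -0.023, 0.2158]
ee_rot: [[0.99, 0.144, -0.001], [0.144, -0.99, -0.0], [-0.001, 0.0, -1.0]]
wrist_force: [-0.6, -0.2, 0.2]
gripper_width: 0.92
gripper_force: 0.0
time_s: 14.72
tcp_pos: [0.5046, -0.0229, 0.2159]
ee_rot: [[0.99, 0.144, 0.0], [0.144, -0.99, 0.0], [0.0, -0.0, -1.0]]
wrist_force: [0.6, 0.1, 0.6]
gripper_width: 0.325
gripper_force: 0.0
time_s: 15.38
tcp_pos: [0.5047, -0.0229, 0.2285]
ee_rot: [[0.99, 0.144, 0.001], [0.144, -0.99, 0.0], [0.001, -0.0, -1.0]]
wrist_force: [-0.0, -0.0, -4.6]
gripper_width: 0.298
gripper_force: 30.0
t 15.3833 tcp [ 0.5047 -0.0229  0.2285] F [-0.  -0.  -4.6] M [-0.05  0.15  0.  ] n 13974 top at x=d: tool z 122.3 tilt about tool y deg 0.3 x roll -0.0
```

```bash
python3 -m creep '[[-1,0,0,-3,0,0,0],[-1,0,0,-9,0,0,0],[-1,0,0,-18,0,0,0],[-1,0,0,-30,0,0,0],[-1,0,0,-44,0,0,0],[-1,0,0,-58,0,0,0],[-1,0,0,-70,0,0,0],[-1,0,0,-80,0,0,0]]'; python3 -m creep '[[-1,0,0,-8,0,0,0],[-1,0,0,-18,0,0,0],[-1,0,0,-30,0,0,0],[-1,0,0,-42,0,0,0],[-1,0,0,-54,0,0,0],[-1,0,0,-62,0,0,0],[-1,0,0,-66,0,0,0],[-1,0,0,-67,0,0,0]]'; python3 -c "
from h import *
headfit(64)
u=np.array([np.cos(np.radians(16.5)),np.sin(np.radians(16.5))]); g=np.array([.622,.2652])-.064*u; print(g)
s=r.sense(); go(g[0],g[1],s['tcp_pos'][2]-.164,16.5)"
```

```text
time_s: 16.1
tcp_pos: [0.5045, -0.0229, 0.3099]
ee_rot: [[0.989, 0.145, 0.002], [0.145, -0.989, 0.0], [0.002, -0.0, -1.0]]
wrist_force: [0.8, 0.5, -4.3]
gripper_width: 0.296
gripper_force: 30.0
time_s: 16.77
tcp_pos: [0.5045, -0.0229, 0.3756]
ee_rot: [[0.99, 0.144, 0.001], [0.144, -0.99, 0.0], [0.001, -0.0, -1.0]]
wrist_force: [-0.4, 0.3, -3.9]
gripper_width: 0.296
gripper_force: 30.0
t 16.7667 tcp [ 0.5045 -0.0229  0.3756] F [-0.4  0.3 -3.9] M [-0.07  0.23  0.04] n 13976 top at x=d: tool z 122.3 tilt about tool y deg 0.3 x roll -0.0
[0.56063554 0.24702302]
shift [ 9.46e+01 -2.59e+02  1.00e-01] turn [-0.01 -0.01 -8.21] rows 6.612079481022068 1.1461295087336998
```

```bash
python3 -m creep '[[-1,2,-6,0,0,0,-0.5],[-1,6,-17,0,0,0,-1.5],[-1,13,-35,0,0,0,-3],[-1,22,-60,0,0,0,-4.5],[-1,31,-85,0,0,0,-6],[-1,38,-105,0,0,0,-7.5],[-1,43,-119,0,0,0,-8.2],[-1,45,-125,0,0,0,-8.2]]'
python3 - <<'E'
from h import *
img,P=headfit(64); save("w5.png",img)
p=P.reshape(-1,3); p=p[np.isfinite(p[:,0])]
p=p[(abs(p[:,0]-.62)<.09)&(abs(p[:,1]-.265)<.1)]
for n,a,b in (("walls",.122,.136),("base",.006,.014),("pin",.052,.068),("floor",.025,.035)):
    q=p[(p[:,2]>a)&(p[:,2]<b)]
    if n=="pin": q=q[np.hypot(q[:,0]-.622,q[:,1]-.2652)<.022]
    if len(q)>9: print(n,len(q),np.median(q,0),cv2.minAreaRect((q[:,:2]*1000).astype(np.float32)))
for o in vision.cut_out("wrist","pin")[:2]:
    q=P[o["region"]]; q=q[np.isfinite(q[:,0])]; print("pin net",o["conf"],o["uv"],np.median(q,0),cv2.minAreaRect((q[:,:2]*1000).astype(np.float32)))
E
```

```text
time_s: 17.48
tcp_pos: [0.5314, 0.1099, 0.3742]
ee_rot: [[0.958, 0.287, -0.001], [0.287, -0.958, -0.0], [-0.001, -0.0, -1.0]]
wrist_force: [0.8, -0.4, -5.1]
gripper_width: 0.293
gripper_force: 30.0
t 17.4833 tcp [0.5314 0.1099 0.3742] F [ 0.8 -0.4 -5.1] M [-0.28  0.19 -0.06] n 13977 top at x=d: tool z 122.3 tilt about tool y deg 0.2 x roll -0.0
walls 4095 [0.62343195 0.28511046 0.12955768] ((623.2862548828125, 265.64630126953125), (96.53279113769531, 95.01951599121094), 16.85523796081543)
base 2088 [0.65255032 0.22898631 0.00997418] ((611.7710571289062, 242.8385467529297), (88.86654663085938, 191.04449462890625), 61.661705017089844)
pin 570 [0.62190497 0.26704065 0.06068773] ((622.357666015625, 268.36468505859375), (30.078744888305664, 23.601720809936523), 16.043895721435547)
floor 1929 [0.60117497 0.28235602 0.03008088] ((626.27978515625, 254.4259033203125), (96.26045227050781, 117.78746795654297), 16.94899559020996)
```

View pics/w5.png

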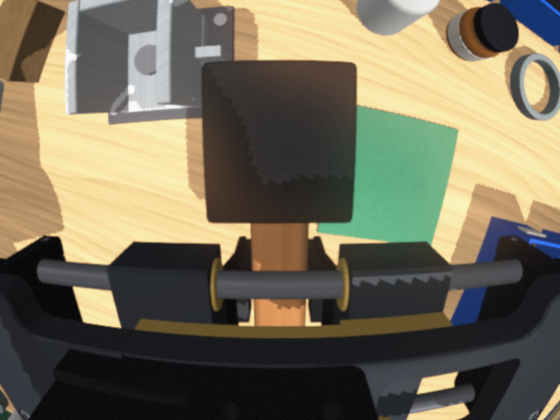

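The wrist view shows the housing at (150,60) with the grey pin disc at (145,60), and the mallet held level. The housing centre is about (0.623, 0.2655) at yaw 16.8°, with the pin top at 0.061.

Run:
```python
from h import *
s=r.sense(); img,P=cloud("wrist"); L=((P-s["tcp_pos"])@s["ee_rot"]*1000).reshape(-1,3); L=L[np.isfinite(L[:,0])]
q=L[(abs(L[:,1])<20)&(abs(L[:,2]-122.3)<3)&(L[:,0]>20)&(L[:,0]<120)]; a=np.percentile(q[:,0],[.3,99.7])
q=L[(abs(L[:,0]-64)<20)&(abs(L[:,2]-122.3)<3)&(abs(L[:,1])<40)]; b=np.percentile(q[:,1],[.3,99.7])
print(a,b)
t=np.radians(16.8); u=np.array([np.cos(t),np.sin(t)]); g=np.array([.6227,.2655])-.064*u
go(g[0],g[1],.375-.164,16.8);
```

```text
[38.62220806 91.56996485] [-24.45519208  24.7933811 ]
shift [  69.  -125.    -0.8] turn [ 0.02  0.1  -0.27] rows 3.423568122702449 0.03983165632572504
```

```bash
python3 -m creep '[[-1,4,-7,0,0,0,-0.3],[-1,11,-20,0,0,0,-0.3],[-1,21,-39,0,0,0,-0.3],[-1,33,-62,0,0,0,-0.3],[-1,46,-86,0,0,0,-0.3],[-1,57,-106,0,0,0,-0.3],[-1,64,-119,0,0,0,-0.3],[-1,68,-125,0,0,0,-0.3]]'; python3 -m creep '[[-1,0,0,0,0,0,0],[-1,0,0,4,0,0,0],[-1,0,0,12,0,0,0],[-1,0,0,22,0,0,0],[-1,0,0,30,0,0,0],[-1,0,0,34,0,0,0],[-1,0,0,34,0,0,0]]'
python3 - <<'E'
from h import *
headfit(65)
s=r.sense(); j,P=cloud("top"); p=P.reshape(-1,3); p=p[np.isfinite(p[:,0])]
print(s["tcp_pos"]+s["ee_rot"]@[.065,0,.164])
i,_=cloud("wrist")
save("c6.png",cv2.resize(np.hstack([i,cv2.resize(j[150:255,150:290],None,fx=4,fy=4)]),None,fx=.7,fy=.7))
E
```

```text
time_s: 18.3
tcp_pos: [0.5611, 0.2486, 0.3746]
ee_rot: [[0.957, 0.29, 0.0], [0.29, -0.957, 0.0], [0.0, -0.0, -1.0]]
wrist_force: [0.2, -1.0, -4.4]
gripper_width: 0.294
gripper_force: 30.0
time_s: 18.88
tcp_pos: [0.5603, 0.2458, 0.339]
ee_rot: [[0.958, 0.288, -0.003], [0.288, -0.958, -0.002], [-0.004, 0.001, -1.0]]
wrist_force: [0.4, -1.2, -4.8]
gripper_width: 0.296
gripper_force: 30.0
t 18.8833 tcp [0.5603 0.2458 0.339 ] F [ 0.4 -1.2 -4.8] M [-0.19  0.28  0.  ] n 13981 top at x=d: tool z 122.4 tilt about tool y deg 0.3 x roll 0.0
[0.62263337 0.26457845 0.17590811]
```

View pics/c6.png

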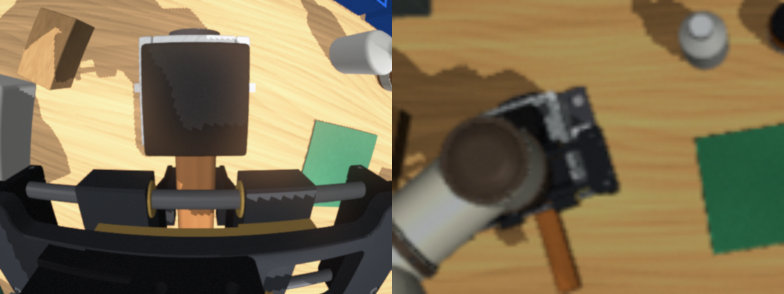

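The head is centred over the housing at wrist-view (195,100), with the side walls just showing evenly on both sides. Now the first blow.

```bash
python3 -m creep '[[-1,0,0,12,0,0,0],[-1,0,0,45,0,0,0],[-1,0,0,76,0,0,0],[-1,0,0,80,0,0,0],[-1,0,0,80,0,0,0]]'; python3 -c "
from h import *
headfit(65)"
```

```text
time_s: 19.45
tcp_pos: [0.5608, 0.2468, 0.2608]
ee_rot: [[0.957, 0.29, -0.001], [0.29, -0.957, -0.001], [-0.001, 0.001, -1.0]]
wrist_force: [0.3, 0.3, -3.9]
gripper_width: 0.299
gripper_force: 30.0
t 19.45 tcp [0.5608 0.2468 0.2608] F [ 0.3  0.3 -3.9] M [-0.15  0.16 -0.01] n 14889 top at x=d: tool z 118.9 tilt about tool y deg -2.6 x roll 0.1
```

```bash
python3 -m creep '[[-1,0,0,-4,0,0,0],[-1,1,0,-14,0,-0.5,0],[-1,3,0,-28,0,-1,0],[-1,5,0,-42,0,-1.8,0],[-1,7,0,-54,0,-2.4,0],[-1,7.4,0,-60,0,-2.6,0],[-1,7.4,0,-60,0,-2.6,0],[-1,7.4,0,-60,0,-2.6,0]]'; python3 -c "
from h import *
headfit(65); s=r.sense(); print(s['ee_rot'], s['tcp_pos']+s['ee_rot']@[.065,0,.164+.003])"
```

```text
time_s: 20.17
tcp_pos: [0.5676, 0.2484, 0.3217]
ee_rot: [[0.956, 0.289, -0.043], [0.288, -0.957, -0.012], [-0.044, -0.001, -0.999]]
wrist_force: [-0.1, -0.6, -6.1]
gripper_width: 0.3
gripper_force: 30.0
t 20.1667 tcp [0.5676 0.2484 0.3217] F [-0.1 -0.6 -6.1] M [-0.1   0.13 -0.04] n 14907 top at x=d: tool z 118.9 tilt about tool y deg -2.6 x roll 0.1
[[ 9.56405330e-01  2.88682013e-01 -4.41762317e-02]
 [ 2.88380944e-01 -9.57425025e-01 -1.31815487e-02]
 [-4.61007057e-02 -1.32679944e-04 -9.98936788e-01]] [0.62215817 0.26482233 0.15094877]
```

```bash
python3 -m creep '[[-1,0.5,0,10,0,0,0],[-1,1.9,0,40,0,0,0],[-1,3.2,0,69,0,0,0],[-1,3.3,0,71,0,0,0],[-1,3.3,0,71,0,0,0]]'; python3 -c "
from h import *
headfit(65); s=r.sense(); h=s['tcp_pos']+s['ee_rot']@[.065,0,.164+.003]; print(h)"
```

```text
time_s: 20.63
tcp_pos: [0.5675, 0.2484, 0.2478]
ee_rot: [[0.956, 0.289, -0.047], [0.289, -0.957, -0.016], [-0.05, 0.002, -0.999]]
wrist_force: [0.0, 1.2, -5.1]
gripper_width: 0.297
gripper_force: 30.0
t 20.6333 tcp [0.5675 0.2484 0.2478] F [ 0.   1.2 -5.1] M [-0.04  0.03 -0.01] n 16664 top at x=d: tool z 112.7 tilt about tool y deg -7.2 x roll 0.1
[0.62241148 0.26485735 0.07921136]
```

```bash
python3 -m creep '[[-1,-2,0,-41,0,0,0],[-1,-3.3,0,-66,0,0,0],[-1,-4,0,-76,0,0,0],[-1,-4,0,-79,0,0,0],[-1,-4,0,-79,0,0,0]]'; python3 -c "
from h import *
headfit(65)"
```

```text
time_s: 21.1
tcp_pos: [0.5671, 0.2482, 0.3296]
ee_rot: [[0.957, 0.289, -0.043], [0.288, -0.957, -0.012], [-0.045, -0.001, -0.999]]
wrist_force: [0.1, 0.1, -5.9]
gripper_width: 0.296
gripper_force: 30.0
t 21.1 tcp [0.5671 0.2482 0.3296] F [ 0.1  0.1 -5.9] M [-0.05  0.05 -0.01] n 12000 top at x=d: tool z 131.4 tilt about tool y deg 8.4 x roll 0.0
```

```bash
python3 -m creep '[[-1,-2.5,0,0,0,0.9,0],[-1,-5,0,0,0,1.8,0],[-1,-7.4,0,0,0,2.6,0],[-1,-6.8,0,12,0,2.6,0],[-1,-5.4,0,45,0,2.6,0],[-1,-3.9,0,78,0,2.6,0],[-1,-3.8,0,80,0,2.6,0],[-1,-3.8,0,80,0,2.6,0]]'; python3 -c "
from h import *
headfit(65); s=r.sense(); print(s['tcp_pos']+s['ee_rot']@[.065,0,.164])"
```

```text
time_s: 21.82
tcp_pos: [0.5599, 0.2461, 0.2477]
ee_rot: [[0.957, 0.289, -0.003], [0.289, -0.957, -0.003], [-0.004, 0.002, -1.0]]
wrist_force: [0.8, 0.3, -5.0]
gripper_width: 0.294
gripper_force: 30.0
t 21.8167 tcp [0.5599 0.2461 0.2477] F [ 0.8  0.3 -5. ] M [-0.18  0.15  0.04] n 16072 top at x=d: tool z 114.6 tilt about tool y deg -5.7 x roll 0.2
[0.62263071 0.26509769 0.08525789]
```

```bash
python3 -m creep '[[-1,0,0,-30,0,0,0],[-1,0,0,-62,0,0,0],[-1,0,0,-92,0,0,0],[-1,0,0,-114,0,0,0],[-1,0,0,-124,0,0,0],[-1,0,0,-127,0,0,0],[-1,0,0,-127,0,0,0]]'; python3 -m creep '[[-1,-4,7,0,0,0,0],[-1,-11,20,0,0,0,0],[-1,-21,39,0,0,0,0],[-1,-33,62,0,0,0,0],[-1,-46,86,0,0,0,0],[-1,-57,106,0,0,0,0],[-1,-64,119,0,0,0,0],[-1,-68,125,0,0,0,0]]'
cat >> h.py <<'E'
def pinlook():
    img,P=headfit(65)
    p=P.reshape(-1,3); p=p[np.isfinite(p[:,0])]
    t=np.radians(16.8); d=p[:,:2]-[.6227,.2655]; a=d@[np.cos(t),np.sin(t)]; b=d@[-np.sin(t),np.cos(t)]
    for n,m in (("pin",(np.hypot(a,b)<.011)),("floor",(np.hypot(a,b)>.02)&(abs(b)<.03)&(a>-.045)&(a<.033)&(p[:,2]<.036)),("wall",(p[:,2]>.12)&(p[:,2]<.14)&(abs(a)<.05)&(abs(b)<.05))):
        q=p[m]; print(n,len(q),np.percentile(q[:,2],[10,50,90]).round(4))
    return img,P
E
python3 -c "
from h import *
pinlook()"
```

```text
time_s: 22.45
tcp_pos: [0.56, 0.2461, 0.377]
ee_rot: [[0.957, 0.289, 0.001], [0.289, -0.957, 0.001], [0.001, -0.001, -1.0]]
wrist_force: [0.9, 0.2, -4.7]
gripper_width: 0.3
gripper_force: 30.0
time_s: 23.12
tcp_pos: [0.5304, 0.1044, 0.3752]
ee_rot: [[0.958, 0.287, -0.003], [0.287, -0.958, -0.001], [-0.003, 0.001, -1.0]]
wrist_force: [0.2, 0.8, -5.1]
gripper_width: 0.295
gripper_force: 30.0
t 23.1167 tcp [0.5304 0.1044 0.3752] F [ 0.2  0.8 -5.1] M [-0.03  0.22 -0.02] n 13660 top at x=d: tool z 123.8 tilt about tool y deg 1.6 x roll 0.0
pin 114 [0.037 0.038 0.039]
floor 1188 [0.0291 0.0301 0.0311]
wall 4116 [0.1229 0.1295 0.1307]
```

Run:
```python
from h import *
t=np.radians(16.8); A=[];F=[]
for k in range(8):
    _,P=cloud("wrist"); p=P.reshape(-1,3); p=p[np.isfinite(p[:,0])]
    d=p[:,:2]-[.6227,.2655]; a=d@[np.cos(t),np.sin(t)]; b=d@[-np.sin(t),np.cos(t)]; h=np.hypot(a,b)
    A.append(p[h<.011,2]); F.append(p[(h>.02)&(abs(b)<.03)&(a>-.045)&(a<.033)&(p[:,2]<.036)&(p[:,2]>.024),2])
print([round(float(np.median(x))*1000,2) for x in A],[round(float(np.median(x))*1000,2) for x in F])
go(.5727+.0,-.0121,.21,8.3)
```

```text
[37.98, 38.02, 37.89, 37.95, 37.99, 38.01, 37.94, 37.92] [30.02, 30.01, 30.01, 30.03, 30.02, 30.04, 30.05, 29.99]
shift [  4.5 126.7   2.1] turn [-0.    0.    8.57] rows 3.041057044220218 1.1965659338921506
```

```bash
python3 -c "
from h import *
go(.5084,-.0200,.2105,8.3)"
```

```text
shift [-59.3 115.6   1.6] turn [-0.    0.    8.57] rows 3.1162919675533844 1.1965659338921506
```

```bash
python3 -m creep '[[-1,-4,7,0,0,0,0.5],[-1,-11,21,0,0,0,1.5],[-1,-20,39,0,0,0,3],[-1,-31,60,0,0,0,5],[-1,-42,82,0,0,0,7],[-1,-51,100,0,0,0,8],[-1,-57,111,0,0,0,8.6],[-1,-59.3,115.6,0,0,0,8.6]]'; python3 -m creep '[[-1,0,0,4,0,0,0],[-1,0,0,13,0,0,0],[-1,0,0,30,0,0,0],[-1,0,0,53,0,0,0],[-1,0,0,79,0,0,0],[-1,0,0,105,0,0,0],[-1,0,0,125,0,0,0],[-1,0,0,135,0,0,0]]'; python3 -m creep '[[-1,0,0,4,0,0,0],[-1,0,0,7,0,0,0],[-1,0,0,9,0,0,0],[-1,0,0,9,0,0,0]]'; python3 -c "
from h import *
headfit(65); s=r.sense(); print(s['tcp_pos']+s['ee_rot']@[.065,0,.168])"
```

```text
time_s: 24.23
tcp_pos: [0.5072, -0.0229, 0.3763]
ee_rot: [[0.99, 0.14, -0.001], [0.14, -0.99, -0.0], [-0.001, 0.0, -1.0]]
wrist_force: [0.2, 1.1, -4.2]
gripper_width: 0.297
gripper_force: 30.0
time_s: 24.9
tcp_pos: [0.5072, -0.02, 0.2378]
ee_rot: [[0.99, 0.144, -0.006], [0.144, -0.99, -0.001], [-0.006, 0.0, -1.0]]
wrist_force: [-0.6, 0.2, -4.9]
gripper_width: 0.296
gripper_force: 30.0
time_s: 25.23
tcp_pos: [0.5085, -0.0205, 0.2329]
ee_rot: [[0.99, 0.143, 0.002], [0.143, -0.99, 0.0], [0.002, -0.0, -1.0]]
wrist_force: [0.4, -0.3, -5.4]
gripper_width: 0.295
gripper_force: 30.0
t 25.2333 tcp [ 0.5085 -0.0205  0.2329] F [ 0.4 -0.3 -5.4] M [-0.06  0.2   0.  ] n 13578 top at x=d: tool z 124.1 tilt about tool y deg 2.0 x roll -0.0
[ 0.57317988 -0.01121512  0.06526655]
```

```bash
python3 -m creep '[[-1,0,0,3,0,0,0],[-1,0,0,7,0,0,0],[-1,0,0,10,0,0,0],[-1,0,0,12.5,0,0,0],[-1,0,0,14.5,0,0,0],[-1,0,0,15.5,0,0,0],[-1,0,0,16,0,0,0],[-1,0,0,16.5,0,0,0]]'; python3 -c "
from h import *
headfit(65)"
```

```text
time_s: 25.95
tcp_pos: [0.5073, -0.021, 0.2163]
ee_rot: [[0.99, 0.143, -0.002], [0.143, -0.99, -0.001], [-0.002, 0.0, -1.0]]
wrist_force: [-6.3, -0.6, 4.9]
gripper_width: 0.295
gripper_force: 30.0
t 25.95 tcp [ 0.5073 -0.021   0.2163] F [-6.3 -0.6  4.9] M [0.01 1.51 0.03] n 14089 top at x=d: tool z 122.0 tilt about tool y deg 0.1 x roll 0.1
```

```bash
python3 -m creep '[[0,0,0,0,0,0,0],[0.3,0,0,0,0,0,0],[1,0,0,0,0,0,0],[1,0,0,0,0,0,0],[1,0,0,0,0,0,0],[1,0,0,0,0,0,0],[1,0,0,0,0,0,0],[1,0,0,0,0,0,0]]'; python3 -m creep '[[1,0,0,-5,0,0,0],[1,0,0,-18,0,0,0],[1,0,0,-40,0,0,0],[1,0,0,-70,0,0,0],[1,0,0,-100,0,0,0],[1,-20,0,-125,0,0,0],[1,-50,0,-140,0,0,0],[1,-80,0,-145,0,0,0]]'; python3 -m creep '[[1,0,0,0,0,0,0],[1,0,0,0,0,0,0],[1,0,0,0,0,0,0]]'
python3 - <<'E'
from h import *
i,P=cloud("wrist"); T,Q=cloud("top"); print(r.sense()["tcp_pos"])
p=Q.reshape(-1,3); p=p[np.isfinite(p[:,0])]
q=p[(abs(p[:,0]-.5727)<.05)&(abs(p[:,1]+.0106)<.06)&(p[:,2]>.086)&(p[:,2]<.103)]
print("head",len(q),np.median(q,0),cv2.minAreaRect((q[:,:2]*1000).astype(np.float32)))
for t in ["squeeze_bottle","jar","tape","carton","driver","mug"]:
    for o in vision.cut_out("top",t)[:1]:
        g=Q[o["region"]]; g=g[np.isfinite(g[:,0])]; print(t,o["uv"],np.median(g,0).round(3))
save("c7.png",cv2.resize(np.hstack([i,cv2.resize(T[110:290,100:340],(560,420))]),None,fx=.7,fy=.7))
E
```

```text
time_s: 26.67
tcp_pos: [0.5081, -0.0208, 0.2157]
ee_rot: [[0.99, 0.143, 0.0], [0.143, -0.99, -0.0], [0.0, 0.0, -1.0]]
wrist_force: [-0.1, -0.2, 0.3]
gripper_width: 0.816
gripper_force: 0.0
time_s: 27.33
tcp_pos: [0.4289, -0.0322, 0.3636]
ee_rot: [[0.99, 0.143, 0.006], [0.143, -0.99, 0.001], [0.006, -0.0, -1.0]]
wrist_force: [-0.6, 1.0, 0.3]
gripper_width: 0.999
gripper_force: 0.0
time_s: 27.58
tcp_pos: [0.4291, -0.0321, 0.3612]
ee_rot: [[0.99, 0.143, 0.002], [0.143, -0.99, 0.0], [0.002, 0.0, -1.0]]
wrist_force: [-0.2, -0.7, 0.8]
gripper_width: 1.003
gripper_force: 0.0
[ 0.42963174 -0.03202275  0.36057302]
head 224 [ 0.56767623 -0.01350576  0.09239095] ((567.6324462890625, -13.247777938842773), (53.19123840332031, 49.99990463256836), 8.385005950927734)
squeeze_bottle [260.0, 164.2] [0.741 0.054 0.101]
jar [293.3, 160.6] [ 0.761 -0.053  0.071]
tape [334.4, 155.9] [ 0.762 -0.184  0.019]
carton [142.8, 201.0] [0.629 0.47  0.058]
driver [408.6, 216.5] [ 0.556 -0.461  0.019]
mug [399.6, 186.6] [ 0.658 -0.439  0.031]
```

View pics/c7.png

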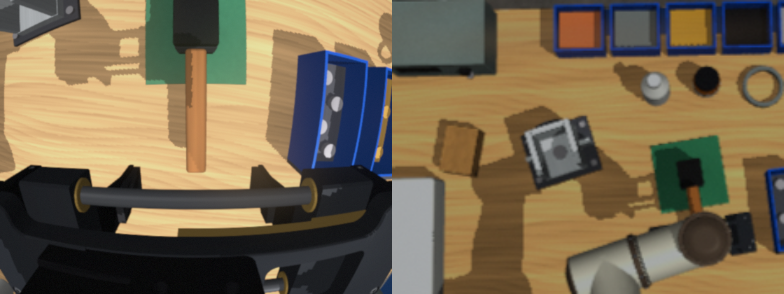

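The mallet stands level on the mat at right-view (690,172), within 6 mm of the mat's centre. The pin is home, the other things haven't moved, and the gripper is clear.

```bash
python3 -c "
from station import r
print(r.finish_job())"
```

```text
the job is handed in; nothing more can be done
None
```

The job is handed in at about 28 s: three brisk blows drove the pin fully home (its top measures 38 mm above the bench), the mallet stands released on its face on the mat, and the bystanders measure where they were; the first handle grip let the mallet swivel, so I set it back down and regripped nearer the head before striking.

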